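Clamp the flow cell in the screw press

TASK

Slide the flow cell by its handle along the channel of the screw press, under the bridge, until it is right up against the end stop. Then crank the red-knobbed handle on top clockwise until it stops, so that the orange foot bears down firmly on the cell, and let go. Do not knock over any of the glassware or bottles.

Things in the scene. Friction and masses are not known exactly. Their poses are not given: they have to be found in the camera images.
- press: Small bench screw press, fixed to the table. Origin on the vertical screw axis at table height; z is up, +y runs along the channel towards the end stop. Aluminium base plate 150 (x) x 210 (y) x 12 mm, y from -150 to +60. On it a straight channel along y, 64 mm wide, between two dark rails 10 mm high (y from -110 to +40).
- cell_center (a point): Centre, half-way up, of the block of the flow cell: a loose metal block 60 (x) x 80 (y) x 40 mm high, 0.6 kg, lying in the channel's mouth on the base plate with 2 mm play each side. Its +y points to the stop. Fully home this point lies on the screw axis; at the start it is 60 to 100 mm short of it.
- cell_handle (a point): Place to grip on the cell's black handle, a level bar 18 mm wide (x), 16 mm high, sticking out 115 mm from the block's end that faces away from the stop (-y). The point is on the bar's centre line, 140 mm from the block's centre, 15 mm from the bar's end, 44 mm above the table. It stays clear of bridge and crank even with the cell home.
- crank (a joint): Crank angle, rad; grows as the crank turns clockwise seen from above, lowering the foot 12 mm a turn; 14.14 is a hard stop. The foot meets the cell at about 11.5, then a spring is squeezed, 5 mm at the stop. Starts between 0 and 5.5. Turning takes about 2 to 4 N at the knob; it stays where it is left.
- knob_center (a point): Centre, half-way up, of the crank's red upright knob, a cylinder 22 mm thick, 50 mm high, spinning freely on its pin, 55 mm from the screw axis. This point is 188 mm above the table and stays at that height as the crank turns. The crank arm lies under the knob, its top 162 mm above the table; only the knob stands higher.
- foot_face (a point): Centre of the underside of the orange round foot, 44 mm in diameter, on the screw axis under the bridge. It starts 11 to 22 mm above the level of the cell's top (which is 52 mm above the table).
- foot (a joint): How far the foot's spring is squeezed, m: 0 when the foot is free, about 0.005 with the crank at its stop on the cell (about 30 N).
- amber_flask: Amber glass flask with a long neck, 200 mm high, 100 mm wide, standing on the white balance; origin at its underside.
- conical_flask: Clear conical flask, 118 mm high, 84 mm wide at the foot, on the table; origin at its underside.
- beaker: Glass beaker, 90 mm high, 72 mm wide, on the table; origin at its underside.
- wash_bottle: White bottle with a red cap, 150 mm high, 64 mm wide, on the table; origin at its underside.
- jar: Amber jar with a black lid, 80 mm high, 68 mm wide, on the table; origin at its underside.
- stop_face (a point): Centre of the face of the dark stop block, 30 mm high, that closes the channel 40 mm beyond the screw axis; the cell's block is slid against it.
- bridge (a point): Centre of the press's blue bridge, on the screw axis: 150 (press x) x 42 (y) x 22 mm, its underside 115 mm and top 137 mm above the table, on two steel pillars 20 mm thick, 58 mm either side of the axis. The crank turns on top of it.
Things that resemble listed ones, but are neither listed nor needed, are in the scene too. There is more than one size of the part that bears cell_center; the job needs the smaller.

How it is judged:
On the way:
1. the cell is slid home against the stop while the foot is still clear of it (y of cell_center in the frame of press above -0.005 m and value of joint foot below 0.0005 m), for 0.2 s.
At the end, for the whole second after the job is handed in: The cell lies flat in the channel, within 5 mm of fully home against the stop, the orange foot is pressed on it with its spring squeezed by more than 2 mm, and the crank is at rest (y of cell_center in the frame of press above -0.005 m and horizontal distance between cell_center and press below 0.008 m and angle between cell_center's own z axis and vertical below 0.06 rad and height (world z) of cell_center below 0.036 m and value of joint foot above 0.002 m and velocity of joint crank between -0.1 and 0.1 rad/s); the robot touches nothing.
It fails at once if a flask, beaker, bottle or jar is knocked over (angle between any of amber_flask, conical_flask, beaker, wash_bottle, jar's own z axis and vertical above 0.5 rad).
It also fails if it takes over 72 s, if anything falls off the work surface, if the arm or the gripper's body presses on something with over 40 N, if the wrist force passes 120 N, or if a joint passes its speed limit or range.

ROBOT

A 7-joint arm with a two-finger parallel gripper is mounted at the origin on the work surface. World frame = base frame: x ahead of the robot, y to its left, z up, the work surface at z = 0. Lengths are in m, angles in rad, forces in N, time in s.
With the tool pointing down it reaches from about 0.4 to 0.85 m from the base axis. Payload 10.4 kg.
Tool frame: the origin (TCP) lies between the finger pads; the fingertips stand 8 mm ahead of it and the grasp point (between the pads) lies 11 mm behind it; z points along the fingers, x is the direction in which the jaws open and shut, and the axes are right-handed (so a half turn about z gives the same grasp; the last joint's range is limited). The gripper opens to 87 mm and grips with 3 to 60 N. Pads are 19 mm wide; open, the fingers measure 117 mm over their backs; the gripper's body (75 mm by 190 mm) begins 51 mm behind the grasp point.
Start: joints at [-1.124, 0.332, -0.065, 1.46, 0.022, 1.35, -0.088], TCP at [0.283, 0.557, 0.231] pointing down, gripper open.
Joint ranges: [-2.6, 2.6], [-0.5, 2.12], [-1.47, 1.34], [0.16, 2.42], [-1.27, 4.41], [0.06, 2.06], [-2.6, 2.6]. Speed limits (rad/s): [2.22, 2.22, 2.79, 2.79, 3.14, 3.14, 3.14].

INTERFACE

Orientations are given as a unit quaternion [x, y, z, w].
In Python, from bench import r, viewer gives the robot as it stands.
- The arm moves only by the tool apply_moves, never from a script. Its argument "increments" is a list of rows, each an object with "grip": the closure in counts, from 0 (fully open) to 255 (shut); "xyz": the shift along the tool's x, y, z in mm, a list of three; "rotation": the turn, a rotation vector about the tool's x, y, z in degrees, a list of three. A call has 1 to 5 rows; each row is the pose to reach, as a shift and turn from the pose measured when the call began, along the tool's axes at that moment; what a row does not reach only later rows make up. A row lasts 1/8 s, in which the tool goes at most 62.5 mm and 10.7 degrees, less where a joint would pass 70% of its speed; a pose out of reach is approached as far as the arm can. A call with a gripper value outside its range is refused whole. The fingers move at their own pace and stop on an object; "squeeze" is the grip in N (left out, the last holds). Time passes only in rows, so rows that repeat a pose let the fingers close. It gives the time, the measured TCP pose, the force and the opening at its end, in the units of the state.
- r.read_state(): the state, without advancing time (a new reading comes with each control period).
- viewer.camera(name): name is "scene" or "top" or "wrist"; returns a dict with "img" (384x512x3 uint8, blue, green, red), "range_z" (384x512 float32, m along the optical axis (not along the pixel's ray), 0 where there is no reading), "vertical_fov" (degrees; the focal length in pixels is half the picture's height over the tangent of half this angle, whatever the lens; pixels are square), "cx", "cy" (the principal point, pixels), "D" ([k1, k2, p1, p2, k3] as OpenCV has them; the pictures are not rectified), "rvec" (rotation vector, rad) and "tvec" (3), from world to camera coordinates, as OpenCV has them. Camera axes: x right, y down, z forward; pixel columns grow to the right and rows downward; lengths in m; the calibration is good to about 2 mm. A picture is of the moment at which its call begins.
- r.close_job(): hands the job in, once; it reports no verdict.
The state is a dict: "time": time; "joint_positions": joint angles; "joint_vel": joint speeds; "joint_torque": joint torques, N m; "ee_pos": TCP position; "eef_rot": TCP orientation; "ft_force": force on the tool from outside, world axes, zero at the start; "torque": the same for the moment, N m; "width": finger opening in m.
Only numpy, scipy, OpenCV 4.12 (cv2) and the standard library are available. Lean on these libraries where they do the work, as an engineer would, in place of code of your own. Each camera call takes 0.05 s, during which the arm holds its last target.

## Working session

There is one attempt and no reset: what is moved stays moved. The work goes in short steps, Python scripts to look and compute and a tool call to move; the robot and the scene stay as the last step left them, time stands still between calls to the robot, and variables do not carry over. Pictures are saved under pics/ and viewed, and the job is handed in when it is done.

Besides the shell and the picture viewer there is one more tool, called after "Request:" by a JSON object that holds its "fn" and its "kwargs". apply_moves: Moves the arm, as the interface text tells. Its arguments: {"type":"object","properties":{"increments":{"type":"array","items":{"type":"object","properties":{"grip":{"type":"number"},"xyz":{"type":"array","items":{"type":"number"}},"rotation":{"type":"array","items":{"type":"number"}}}}},"squeeze":{"type":"number"}},"required":["increments"]}

```bash
mkdir -p pics; ls; cat > h.py <<'E'
import numpy as np, cv2
from bench import r, viewer
from scipy.spatial.transform import Rotation as R
def shot(name,fn):
    c=viewer.camera(name); cv2.imwrite('pics/'+fn+'.png',c['img'])
    np.savez('pics/'+fn+'.npz',**{k:np.array(v) for k,v in c.items()}); return c
def load(fn): return dict(np.load('pics/'+fn+'.npz'))
def K(c):
    f=384/2/np.tan(np.radians(float(c['vertical_fov']))/2)
    return np.array([[f,0,float(c['cx'])],[0,f,float(c['cy'])],[0,0,1]])
def world(c,uv,z=None):
    """uv Nx2 -> world; z None: depth; else intersect plane z"""
    uv=np.atleast_2d(np.array(uv,float)); n=cv2.undistortPoints(uv[:,None],K(c),c['D'].astype(float))[:,0]
    Rm=cv2.Rodrigues(c['rvec'].astype(float))[0]; t=c['tvec'].ravel()
    ray=np.c_[n,np.ones(len(n))]
    if z is None:
        d=np.array([c['range_z'][int(round(v)),int(round(u))] for u,v in uv])
    else:
        o=-Rm.T@t; w=ray@Rm; d=(z-o[2])/w[:,2]
    return (ray*d[:,None]-t)@Rm
def cloud(c):
    v,u=np.mgrid[0:384,0:512]; uv=np.c_[u.ravel(),v.ravel()]
    return world(c,uv).reshape(384,512,3)
def proj(c,P):
    return cv2.projectPoints(np.array(P,float).reshape(-1,1,3),c['rvec'].astype(float),c['tvec'].astype(float),K(c),c['D'].astype(float))[0][:,0]
E
python3 - <<'E'
from h import *
for n in ['scene','top','wrist']: shot(n,n+'0')
print(r.read_state())
E
```

```text
pics
{'time': 0.15, 'joint_positions': array([-1.12356371,  0.3326975 , -0.06470339,  1.46071129,  0.02161221,
        1.34988818, -0.088542  ]), 'joint_vel': array([-0.00078519, -0.00053495,  0.0008281 , -0.0032369 , -0.00141589,
       -0.00038341,  0.00065708]), 'joint_torque': array([ 7.21504457e-04, -6.23639417e+01,  2.46765657e-02, -3.90139139e+01,
       -6.13434473e-02,  3.73379316e-02,  1.13177077e-04]), 'ee_pos': array([0.28284177, 0.55704178, 0.22997267]), 'eef_rot': array([ 8.52277681e-01,  5.23089380e-01, -4.15375156e-04,  2.85948983e-04]), 'ft_force': array([ 0.04429978,  0.96317513, -0.35192895]), 'torque': array([ 0.00617221, -0.01748457, -0.05044818]), 'width': 0.08739560471487488}
```

View pics/scene0.png

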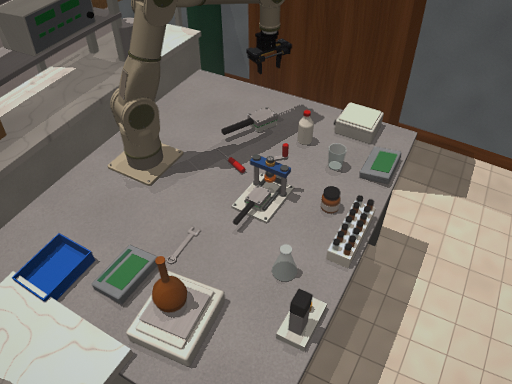

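View pics/top0.png

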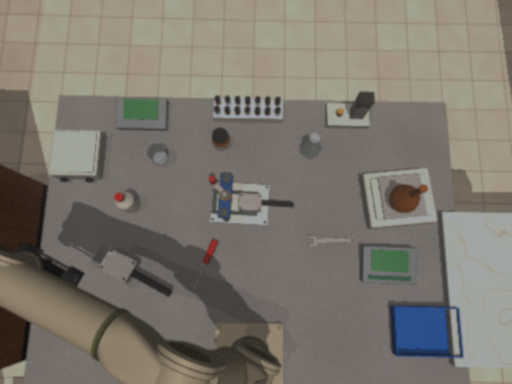

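View pics/wrist0.png

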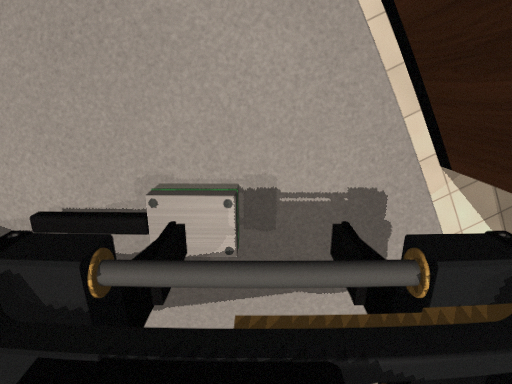

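```bash
python3 - <<'E'
from h import *
for n,b in [('top0',(180,150,320,250)),('scene0',(200,130,340,235))]:
    c=load(n); x0,y0,x1,y1=b
    cv2.imwrite('pics/%s_crop.png'%n,cv2.resize(c['img'][y0:y1,x0:x1],None,fx=5.7,fy=5.7,interpolation=cv2.INTER_CUBIC))
    P=cloud(c)
    print(n,K(c)[0,0],c['D'])
    # red-ish pts
    img=c['img'].astype(int); B,G,Rr=img[...,0],img[...,1],img[...,2]
    sub=np.zeros(B.shape,bool); sub[y0:y1,x0:x1]=1
    red=(Rr>110)&(G<60)&(B<70)&sub
    for lo,hi in[(0.15,.25),(0,.15)]:
        m=red&(P[...,2]>lo)&(P[...,2]<hi)
        if m.sum(): print('red',m.sum(),P[m].mean(0),P[m].min(0),P[m].max(0))
    m=(B>100)&(Rr<80)&sub&(P[...,2]>.09)&(P[...,2]<.15)
    print('blue',m.sum(),P[m].mean(0),P[m].min(0),P[m].max(0), cv2.minAreaRect(P[m][:,:2].astype(np.float32)))
    m=(img.max(-1)<55)&sub&(P[...,2]>.035)&(P[...,2]<.06)
    if m.sum(): print('dark',m.sum(),P[m].mean(0),P[m].min(0),P[m].max(0), cv2.minAreaRect(P[m][:,:2].astype(np.float32)))
    m=sub&(P[...,2]>.049)&(P[...,2]<.057)
    print('h52',m.sum(),P[m].mean(0),P[m].min(0),P[m].max(0))
E
```

```text
top0 399.5408313200437 [0.02240646 0.         0.         0.         0.        ]
red 26 [0.5756384  0.12442455 0.21251337] [0.56749204 0.1175505  0.2079275 ] [0.58452515 0.13070469 0.21758758]
red 59 [0.38017802 0.13410046 0.02384655] [0.36497223 0.12239071 0.01798083] [0.39755169 0.1502348  0.03143871]
blue 151 [0.52852708 0.08528964 0.13677512] [0.4670592  0.06732546 0.13038206] [0.58301703 0.10832454 0.14175252] ((0.525702953338623, 0.08766727149486542), (0.037976253777742386, 0.11600715667009354), 87.87564849853516)
dark 93 [ 0.52872802 -0.09675295  0.05191934] [ 0.52168778 -0.14288941  0.04241845] [ 0.53636961 -0.04256612  0.05773519] ((0.5290108323097229, -0.09267906844615936), (0.10045207291841507, 0.012637827545404434), 87.26729583740234)
h52 435 [ 0.53870847 -0.03033257  0.05245084] [ 0.50194679 -0.23482028  0.04901685] [0.72845285 0.04340452 0.05691983]
scene0 436.0100398455223 [-0.15865894  0.          0.          0.          0.        ]
red 16 [0.57724723 0.12381526 0.21142369] [0.56809077 0.11418732 0.2082863 ] [0.58461627 0.13378396 0.21534938]
red 72 [0.36848879 0.13533308 0.02276087] [0.32218843 0.08018815 0.00225211] [0.52585515 0.16756706 0.07518038]
blue 127 [0.53771763 0.07984531 0.13609073] [0.46413426 0.05962446 0.12837716] [0.61088362 0.10978936 0.14244051] ((0.5373201966285706, 0.08571283519268036), (0.04683992266654968, 0.14556317031383514), 87.40394592285156)
dark 181 [ 0.47405814 -0.01692692  0.04820528] [ 0.21165365 -0.15142995  0.03501693] [0.56341513 0.30864158 0.05737071] ((0.44503143429756165, 0.11957129836082458), (0.19473262131214142, 0.5395760536193848), 36.806968688964844)
h52 441 [0.56869    0.04600921 0.05214981] [ 0.20598466 -0.15237357  0.04900647] [0.85343275 0.44405694 0.05695514]
```

```bash
sleep 1; ls pics
```

```text
scene0.npz
scene0.png
scene0_crop.png
top0.npz
top0.png
top0_crop.png
wrist0.npz
wrist0.png
```

View pics/scene0_crop.png

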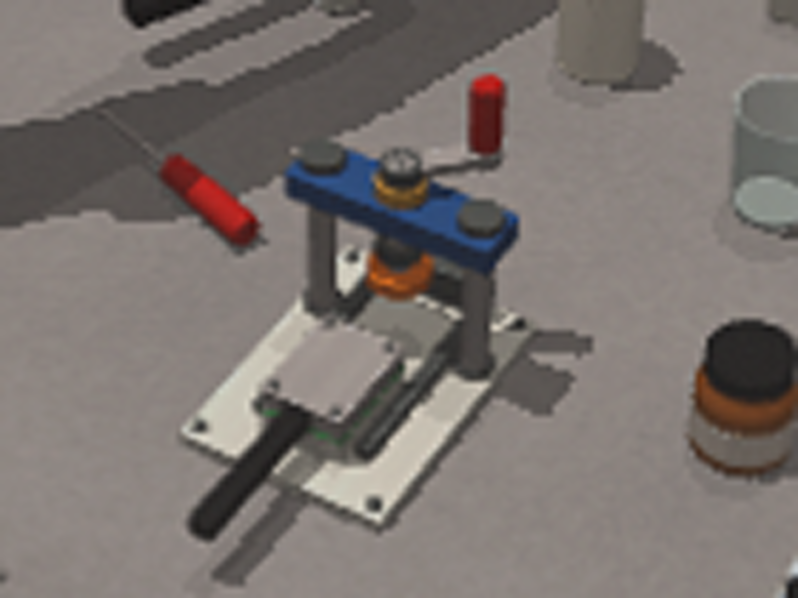

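View pics/top0_crop.png

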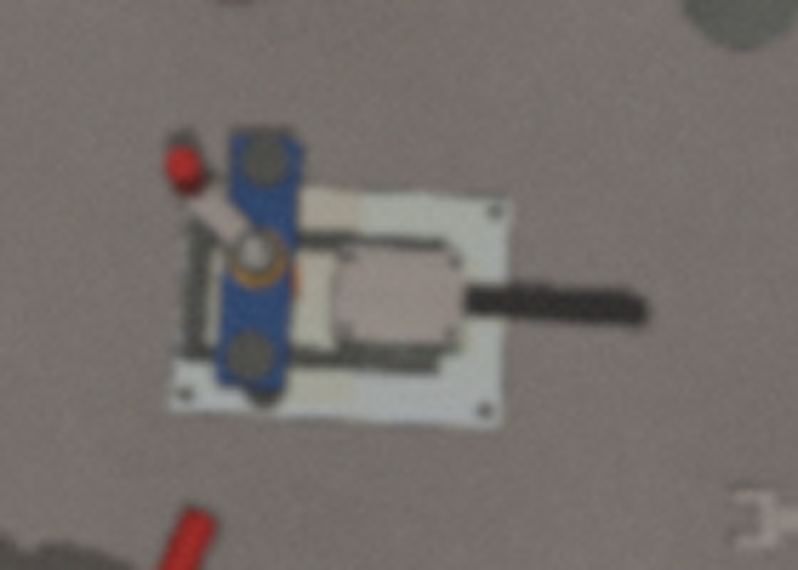

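```bash
python3 - <<'E'
from h import *
c=load('top0')
f=lambda L:np.array(L)/5.7-0.41+[180,150]
W=world(c,f([(512,200),(502,428),(168,410)]),.012);print('plate',W.round(4))
tr,br,bl=W[:,:2]; print(np.linalg.norm(tr-br),np.linalg.norm(br-bl))
ey=(bl-br);ey/=np.linalg.norm(ey);ex=(tr-br);ex/=np.linalg.norm(ex)
print('yaw from y',np.degrees(np.arctan2(-ey[0],ey[1])),'from x',np.degrees(np.arctan2(ex[1],ex[0])))
yaw=(np.arctan2(-ey[0],ey[1])*210+np.arctan2(ex[1],ex[0])*150)/360
X=np.array([np.cos(yaw),np.sin(yaw)]);Y=np.array([-X[1],X[0]])
# corners: tr (75,-150), br(-75,-150), bl(-75,60)
o=np.mean([tr-.075*X+.150*Y,br+.075*X+.15*Y,bl+.075*X-.06*Y],0);print('origin',o,'yaw',np.degrees(yaw))
print('screw top',world(c,f([(258,252)]),.16), 'pillar caps',world(c,f([(267,157),(250,355)]),.14).round(4))
hb=world(c,f([(468,300),(648,308)]),.052);print('handle',hb.round(4))
bk=world(c,f([(338,250),(460,256),(462,348),(338,345)]),.052);print('block',bk.round(4), bk.mean(0))
P=cloud(c)
k=world(c,f([(184,168)]),.213);print('knob',k)
for nm in ['top0','scene0']:
    c=load(nm); 
    im=c['img'].copy(); im=cv2.resize(im,None,fx=4,fy=4,interpolation=cv2.INTER_CUBIC)
    def L(x,y,z): return [*(o+x*X+y*Y),z]
    for ring in ([(.075,-.15,.012),(-.075,-.15,.012),(-.075,.06,.012),(.075,.06,.012)],[(.075,-.021,.137),(-.075,-.021,.137),(-.075,.021,.137),(.075,.021,.137)]):
        p=(proj(c,[L(*q) for q in ring])+.5)*4-.5
        cv2.polylines(im,[p.round().astype(int)],True,(0,255,255),1)
    ctr=proj(c,[L(0,0,.1)])[0]*4
    x,y=int(ctr[0])-350,int(ctr[1])-280
    cv2.imwrite('pics/ov_%s.png'%nm,im[max(y,0):y+560,max(x,0):x+750])
E
```

```text
plate [[ 0.6049 -0.0663  0.012 ]
 [ 0.4562 -0.0611  0.012 ]
 [ 0.4646  0.1511  0.012 ]]
0.1488089097772148 0.2123542203037517
yaw from y -2.276315979814305 from x -2.0056603103225497
origin [0.53655341 0.08686567] yaw -2.1635427841927406
screw top [[0.53738596 0.08575959 0.16      ]] pillar caps [[0.599  0.0837 0.14  ]
 [0.4803 0.0901 0.14  ]]
handle [[ 0.5311 -0.0379  0.052 ]
 [ 0.5277 -0.1504  0.052 ]]
block [[ 0.5617  0.044   0.052 ]
 [ 0.5591 -0.0325  0.052 ]
 [ 0.5007 -0.0345  0.052 ]
 [ 0.5014  0.0426  0.052 ]] [0.53071698 0.00490499 0.052     ]
knob [[0.57366964 0.12435166 0.213     ]]
```

View pics/ov_top0.png

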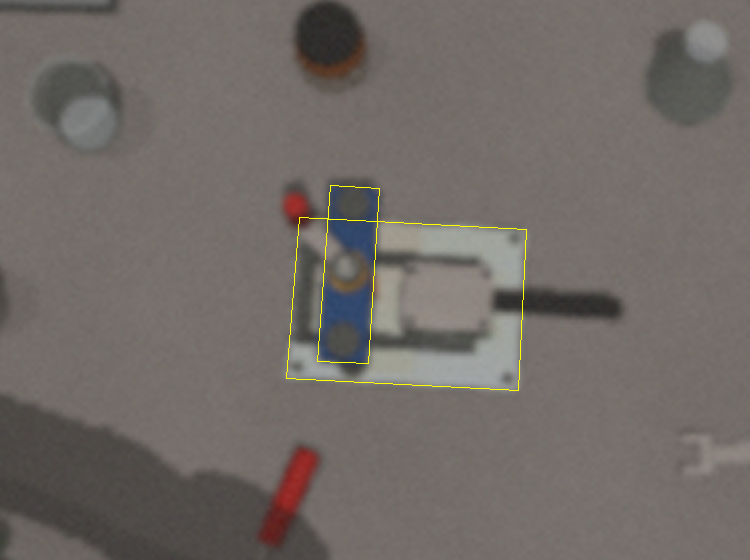

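View pics/ov_scene0.png

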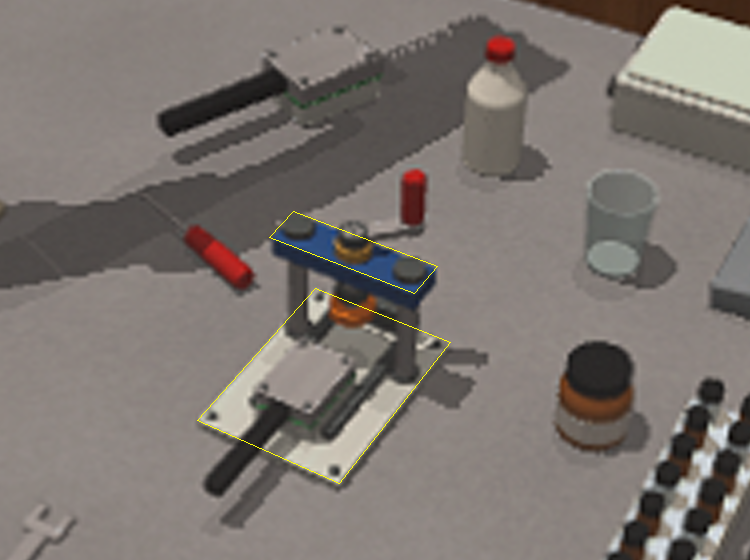

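```bash
cat >> h.py <<'E'
O=np.array([.538,.087]); YAW=np.radians(-2.2)
X=np.array([np.cos(YAW),np.sin(YAW)]);Y=np.array([-X[1],X[0]])
def loc(x,y,z): return np.r_[O+x*X+y*Y,z]
def tgt(p,yawdeg=-2.2,s=None):
    """shift/turn for tool-down target at p with tool x at yaw"""
    s=s or r.read_state(); R0=R.from_quat(s['eef_rot'])
    y=np.radians(yawdeg); M=np.array([[np.cos(y),np.sin(y),0],[np.sin(y),-np.cos(y),0],[0,0,-1]])
    d=R0.inv().apply(np.array(p)-s['ee_pos'])*1000; w=np.degrees((R0.inv()*R.from_matrix(M)).as_rotvec())
    print('xyz',d.round(1).tolist(),'rot',w.round(2).tolist())
    return d,w
E
python3 - <<'E'
from h import *
tgt([.4,.45,.33],50)
tgt(loc(0,-.222,.2))
E
```

```text
xyz [-42.5, 152.9, -100.0] rot [0.01, 0.06, 13.08]
xyz [-505.2, 533.2, 30.5] rot [0.04, 0.05, 65.28]
```

Request:
{"fn": "apply_moves", "kwargs": {"increments": [{"grip":0,"xyz":[0,0,-60],"rotation":[0,0,0]},{"grip":0,"xyz":[0,20,-100],"rotation":[0,0,8]},{"grip":0,"xyz":[-40,70,-100],"rotation":[0,0,16]},{"grip":0,"xyz":[-80,115,-100],"rotation":[0,0,24]},{"grip":0,"xyz":[-120,160,-100],"rotation":[0,0,32]}]}}

```text
time: 0.78
ee_pos: [0.3718, 0.3756, 0.3299]
eef_rot: [0.964, 0.266, -0.0, 0.0]
ft_force: [1.4, -0.5, -0.4]
width: 0.0869
```

```bash
python3 - <<'E'
from h import *
s=r.read_state();print(s['ee_pos'],s['time'])
tgt(loc(0,-.222,.3))
E
```

```text
[0.37177001 0.3756393  0.32988188] 0.775
xyz [-125.9, 519.2, 30.3] rot [0.05, 0.05, 33.01]
```

Request:
{"fn": "apply_moves", "kwargs": {"increments": [{"grip":0,"xyz":[-15,60,0],"rotation":[0,0,7]},{"grip":0,"xyz":[-30,120,0],"rotation":[0,0,14]},{"grip":0,"xyz":[-45,180,0],"rotation":[0,0,21]},{"grip":0,"xyz":[-60,240,0],"rotation":[0,0,28]},{"grip":0,"xyz":[-74,300,0],"rotation":[0,0,33]}]}}

```text
time: 1.4
ee_pos: [0.4619, 0.078, 0.3302]
eef_rot: [1.0, -0.021, -0.0, 0.0]
ft_force: [1.6, 0.0, 0.4]
width: 0.0874
```

```bash
python3 - <<'E'
from h import *
s=r.read_state();print(s['ee_pos'],s['time'],s['joint_positions'].round(2))
shot('wrist','w1')
tgt(loc(0,-.222,.2))
E
```

```text
[0.46194775 0.07797134 0.33018838] 1.4 [-0.67 -0.08  0.38  1.7   0.03  1.51 -0.33]
xyz [76.7, 199.7, 131.1] rot [0.16, -0.06, -0.99]
```

View pics/w1.png

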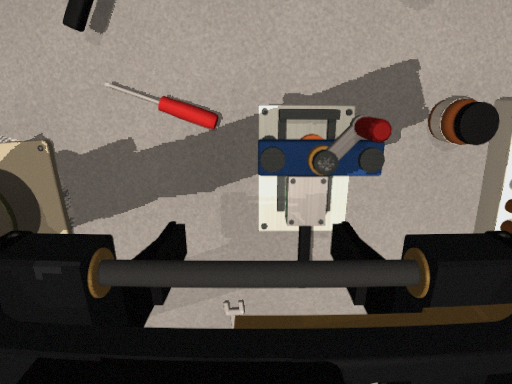

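```bash
python3 - <<'E'
from h import *
c=load('w1'); im=c['img'][95:245,240:400]
im=cv2.resize(im,None,fx=4,fy=4,interpolation=cv2.INTER_CUBIC)
def ov(ring,col=(0,255,255)):
    p=(proj(c,[loc(*q) for q in ring])-[240,95]+.5)*4-.5
    cv2.polylines(im,[p.round().astype(int)],True,col,1)
ov([(.075,-.15,.012),(-.075,-.15,.012),(-.075,.06,.012),(.075,.06,.012)])
ov([(.075,-.021,.137),(-.075,-.021,.137),(-.075,.021,.137),(.075,.021,.137)])
a=np.linspace(0,6.28,40)
ov([(.055*np.cos(t),.055*np.sin(t),.213) for t in a],(0,255,0))
ov([(.03,-.042,.052),(-.03,-.042,.052),(-.03,-.122,.052),(.03,-.122,.052)],(255,0,255))
cv2.imwrite('pics/w1c.png',im)
P=cloud(c); i=c['img'].astype(int)
m=(i[...,2]>110)&(i[...,1]<60)&(P[...,2]>.205)&(P[...,2]<.22)
print('knobtop',m.sum(),P[m].mean(0),P[m].min(0),P[m].max(0))
E
```

```text
knobtop 247 [0.57643252 0.12607239 0.2132779 ] [0.5684592  0.11843604 0.21035975] [0.58578927 0.13380713 0.21501102]
```

View pics/w1c.png

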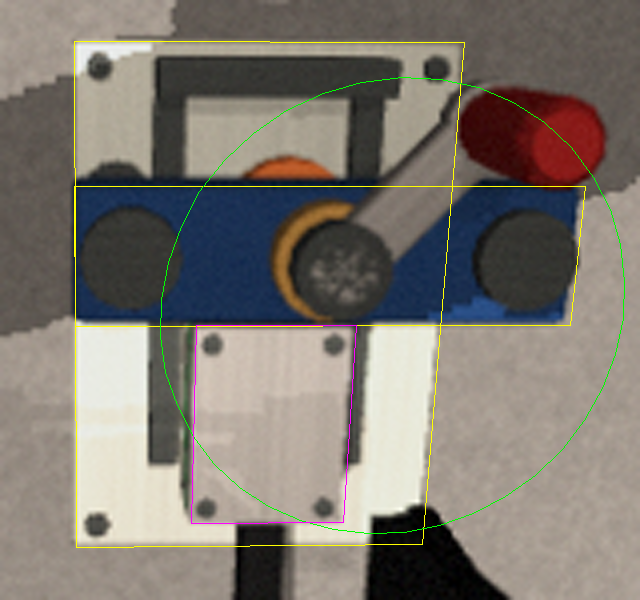

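Request:
{"fn": "apply_moves", "kwargs": {"increments": [{"grip":0,"xyz":[22,57,0],"rotation":[0,0,-1]},{"grip":0,"xyz":[44,114,0],"rotation":[0,0,-1]},{"grip":0,"xyz":[66,171,20],"rotation":[0,0,-1]},{"grip":0,"xyz":[77,200,75],"rotation":[0,0,-1]},{"grip":0,"xyz":[77,200,131],"rotation":[0,0,-1]}]}}

```text
time: 2.08
ee_pos: [0.5303, -0.1384, 0.1994]
eef_rot: [1.0, -0.021, 0.002, 0.002]
ft_force: [0.7, 0.8, -1.0]
width: 0.0868
```

```bash
python3 - <<'E'
from h import *
s=r.read_state();print(s['ee_pos'],s['time'],s['joint_positions'].round(2))
c=shot('wrist','w2');shot('top','t2')
tgt(loc(0,-.222,.034))
P=cloud(c);i=c['img']
m=(i.max(-1)<60)&(P[...,2]>.04)&(P[...,2]<.06)&(abs(P[...,0]-.53)<.03)
print(m.sum(),P[m].mean(0),P[m].min(0),P[m].max(0))
for y in np.arange(-.15,-.03,.02):
    q=P[m&(abs(P[...,1]-y)<.01)]
    if len(q): print(y,q[:,0].min(),q[:,0].max(),np.median(q[:,2]))
E
```

```text
[ 0.53029328 -0.13838649  0.19939563] 2.075 [-0.4   0.2   0.65  1.74 -0.12  1.24  0.24]
xyz [4.9, -1.0, 160.4] rot [0.18, 0.54, -0.08]
2115 [ 0.52998976 -0.08586678  0.05212178] [ 0.50225184 -0.14858531  0.0448242 ] [0.55991066 0.03020267 0.05497342]
-0.15 0.5192650125614496 0.5353566008547901 0.0521034494906166
-0.13 0.5197121249365528 0.5371432816888375 0.05222067334047998
-0.11000000000000001 0.5200725462375538 0.5379193425188976 0.05210395790358051
-0.09000000000000002 0.5207746810565012 0.5386935446446657 0.05216886560461764
-0.07000000000000003 0.5218756063996131 0.5394630469168161 0.05243481162483651
-0.050000000000000044 0.5229271192697692 0.5402610706634055 0.05233463630311406
```

View pics/w2.png

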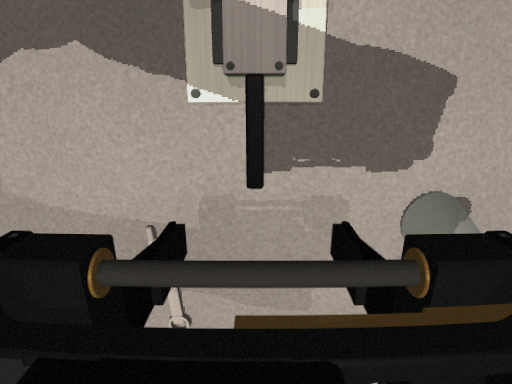

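```bash
python3 - <<'E'
from h import *
for n in ['w2','t2']:
    c=load(n);P=cloud(c)
    m=(P[...,2]>.015)&(P[...,2]<.13)&(P[...,0]>.6)&(P[...,0]<.82)&(P[...,1]<-.05)&(P[...,1]>-.25)
    print(n,m.sum(),P[m].min(0),P[m].max(0)) if m.any() else print('none')
c=load('t2');print(world(c,[(311,145)],.0))
E
```

```text
w2 2040 [ 0.60001775 -0.22660963  0.0150065 ] [ 0.7826324  -0.05227873  0.08192958]
t2 210 [ 0.73040196 -0.24873212  0.01534068] [ 0.78218659 -0.18345006  0.12323324]
[[ 7.65133171e-01 -2.23902975e-01 -7.17053468e-17]]
```

Request:
{"fn": "apply_moves", "kwargs": {"increments": [{"grip":0,"xyz":[1,0,60],"rotation":[0.1,0.5,0]},{"grip":0,"xyz":[2.5,-0.5,115],"rotation":[0.1,0.5,0]},{"grip":0,"xyz":[3.5,-1,160],"rotation":[0.1,0.5,0]},{"grip":0,"xyz":[3.5,-1,160],"rotation":[0.1,0.5,0]}]}}

```text
time: 2.68
ee_pos: [0.5274, -0.1336, 0.034]
eef_rot: [1.0, -0.019, -0.002, 0.0]
ft_force: [1.0, -0.8, 0.4]
width: 0.0867
```

Request:
{"fn": "apply_moves", "kwargs": {"increments": [{"grip":200,"xyz":[0,0,0],"rotation":[0,0,0]},{"grip":255,"xyz":[0,0,0],"rotation":[0,0,0]},{"grip":255,"xyz":[0,0,0],"rotation":[0,0,0]},{"grip":255,"xyz":[0,0,0],"rotation":[0,0,0]},{"grip":255,"xyz":[0,0,0],"rotation":[0,0,0]}], "squeeze": 30}}

```text
time: 3.3
ee_pos: [0.5275, -0.1336, 0.0342]
eef_rot: [1.0, -0.019, -0.002, 0.0]
ft_force: [-0.2, 0.3, -0.0]
width: 0.0449
```

```bash
python3 - <<'E'
from h import *
s=r.read_state();print(s['ee_pos'],s['time'],s['width'],s['ft_force'],s['torque'])
tgt(s['ee_pos']+np.r_[.082*Y,0])
shot('wrist','w3')
E
```

```text
[ 0.52747346 -0.13357697  0.03415784] 3.3 0.044858930296866 [-0.15876208  0.34929652 -0.02461844] [-0.08775116  0.02700144  0.03479555]
xyz [0.0, -82.0, -0.1] rot [0.05, 0.25, 0.01]
```

View pics/w3.png

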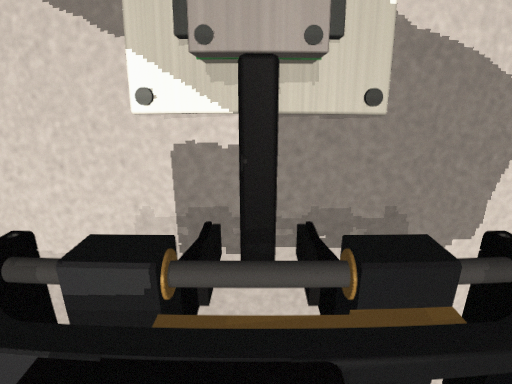

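Picture: the bar (column ~258) is centred between the still-closing fingers. Continue closing.

Request:
{"fn": "apply_moves", "kwargs": {"increments": [{"grip":255,"xyz":[0,0,0],"rotation":[0,0,0]},{"grip":255,"xyz":[0,0,0],"rotation":[0,0,0]},{"grip":255,"xyz":[0,0,0],"rotation":[0,0,0]},{"grip":255,"xyz":[0,0,0],"rotation":[0,0,0]},{"grip":255,"xyz":[0,0,0],"rotation":[0,0,0]}]}}

```text
time: 3.98
ee_pos: [0.5274, -0.1336, 0.034]
eef_rot: [1.0, -0.019, -0.002, 0.0]
ft_force: [0.2, -0.1, -0.0]
width: 0.0179
```

Request:
{"fn": "apply_moves", "kwargs": {"increments": [{"grip":255,"xyz":[0,-10,0],"rotation":[0,0,0]},{"grip":255,"xyz":[0,-22,0],"rotation":[0,0,0]},{"grip":255,"xyz":[0,-35,0],"rotation":[0,0,0]},{"grip":255,"xyz":[0,-48,0],"rotation":[0,0,0]},{"grip":255,"xyz":[0,-60,0],"rotation":[0,0,0]}]}}

```text
time: 4.6
ee_pos: [0.5297, -0.0726, 0.034]
eef_rot: [1.0, -0.019, -0.002, 0.001]
ft_force: [0.2, -4.7, 1.0]
width: 0.0179
```

Request:
{"fn": "apply_moves", "kwargs": {"increments": [{"grip":255,"xyz":[0,-6,0],"rotation":[0,0,0]},{"grip":255,"xyz":[0,-12,0],"rotation":[0,0,0]},{"grip":255,"xyz":[0,-17,0],"rotation":[0,0,0]},{"grip":255,"xyz":[0,-20,0],"rotation":[0,0,0]},{"grip":255,"xyz":[0,-20,0],"rotation":[0,0,0]}]}}

```text
time: 5.22
ee_pos: [0.5305, -0.0522, 0.034]
eef_rot: [1.0, -0.019, -0.002, 0.0]
ft_force: [0.2, -1.2, 0.9]
width: 0.0178
```

```bash
python3 - <<'E'
from h import *
s=r.read_state();print(s['ee_pos'],s['time'],s['width'],s['ft_force'],s['torque'])
c=shot('wrist','w4');shot('top','t4');c=shot('scene','s4')
cv2.imwrite('pics/s4c.png',cv2.resize(c['img'][130:235,200:340],None,fx=5.7,fy=5.7,interpolation=cv2.INTER_CUBIC))
print((s['ee_pos'][:2]-O)@Y)
E
```

```text
[ 0.53052747 -0.05221167  0.0339883 ] 5.225 0.017796660535472995 [ 0.21462732 -1.1845165   0.92832088] [-0.47665493  0.06021122 -0.01911017]
-0.1393959141608347
```

View pics/w4.png

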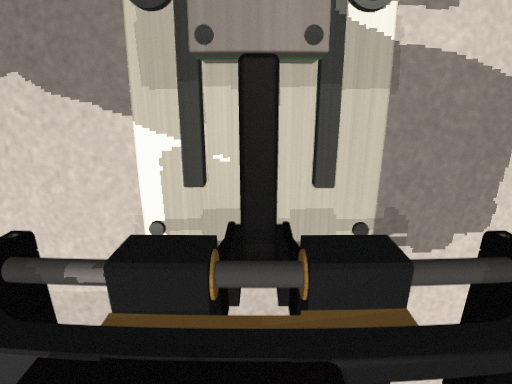

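View pics/s4c.png

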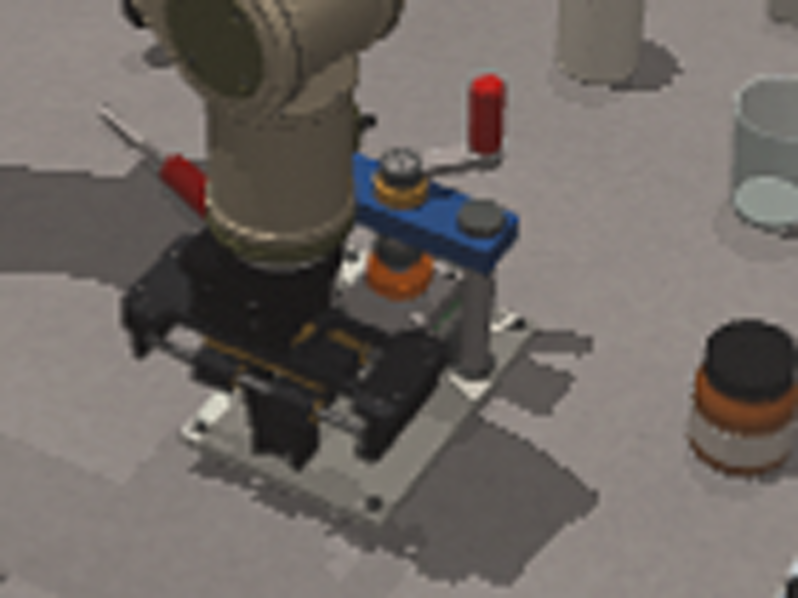

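Request:
{"fn": "apply_moves", "kwargs": {"increments": [{"grip":255,"xyz":[0,-1,0],"rotation":[0,0,0]},{"grip":255,"xyz":[0,-2,0],"rotation":[0,0,0]},{"grip":255,"xyz":[0,-2,0],"rotation":[0,0,0]}]}}

```text
time: 5.75
ee_pos: [0.5305, -0.0509, 0.034]
eef_rot: [1.0, -0.019, -0.002, 0.001]
ft_force: [-0.0, -5.9, 0.4]
width: 0.0175
```

Request:
{"fn": "apply_moves", "kwargs": {"increments": [{"grip":255,"xyz":[0,-1.5,0],"rotation":[0,0,0]},{"grip":255,"xyz":[0,-3,0],"rotation":[0,0,0]},{"grip":255,"xyz":[0,-3,0],"rotation":[0,0,0]}]}}

```text
time: 6.12
ee_pos: [0.5303, -0.0508, 0.034]
eef_rot: [1.0, -0.02, -0.002, 0.002]
ft_force: [-0.6, -11.9, 1.7]
width: 0.0175
```

Request:
{"fn": "apply_moves", "kwargs": {"increments": [{"grip":100,"xyz":[0,0,0],"rotation":[0,0,0]},{"grip":100,"xyz":[0,0,0],"rotation":[0,0,0]},{"grip":100,"xyz":[0,0,0],"rotation":[0,0,0]},{"grip":100,"xyz":[0,0,0],"rotation":[0,0,0]},{"grip":100,"xyz":[0,0,0],"rotation":[0,0,0]}]}}

```text
time: 6.75
ee_pos: [0.5303, -0.0506, 0.034]
eef_rot: [1.0, -0.02, -0.002, 0.002]
ft_force: [-0.2, -0.0, -0.3]
width: 0.0517
```

```bash
python3 - <<'E'
from h import *
s=r.read_state();print(s['ee_pos'],s['time'],s['width'],s['ft_force'])
E
```

```text
[ 0.5302595  -0.05060417  0.03399196] 6.75 0.05167414203643624 [-0.20011774 -0.04512771 -0.25311614]
```

Request:
{"fn": "apply_moves", "kwargs": {"increments": [{"grip":100,"xyz":[0,0,-60],"rotation":[0,0,0]},{"grip":100,"xyz":[0,0,-120],"rotation":[0,0,0]},{"grip":100,"xyz":[0,0,-180],"rotation":[0,0,0]},{"grip":100,"xyz":[0,0,-240],"rotation":[0,0,0]},{"grip":100,"xyz":[0,-20,-280],"rotation":[0,0,0]}]}}

```text
time: 7.38
ee_pos: [0.5327, -0.0309, 0.3171]
eef_rot: [1.0, -0.022, -0.001, 0.002]
ft_force: [1.1, 0.6, -0.2]
width: 0.0529
```

```bash
python3 - <<'E'
from h import *
s=r.read_state();print(s['ee_pos'],s['time'],s['joint_positions'].round(2))
c=shot('wrist','w5');t=shot('top','t5')
P=cloud(c); i=c['img'].astype(int)
m=(i[...,2]>110)&(i[...,1]<60)&(P[...,2]>.205)&(P[...,2]<.22)
print('knobtop',m.sum(),P[m].mean(0),P[m].min(0),P[m].max(0))
# cell block top & handle end
m=(abs(P[...,2]-.052)<.004)&(abs(P[...,0]-.535)<.035)&(abs(P[...,1])<.1)
print('h52',m.sum(),P[m].min(0),P[m].max(0))
q=P[m]; wide=q[abs(q[:,0]-.533)>.014]; print('block near edge y',np.percentile(wide[:,1],[0,1,5,50]))
print('expected near edge',loc(0,-.04,.05),'handle end',loc(0,-.155,.05))
E
```

```text
[ 0.53267025 -0.03090858  0.31711705] 7.375 [-0.61  0.09  0.63  1.59 -0.05  1.48 -0.02]
knobtop 185 [0.57553427 0.11935448 0.21232627] [0.56720413 0.11513874 0.20775313] [0.58543437 0.12303374 0.21531213]
h52 1785 [ 0.50533737 -0.06647687  0.04816144] [0.56634883 0.07076568 0.05569671]
block near edge y [0.04609296 0.04633073 0.04792973 0.0586421 ]
expected near edge [0.53646449 0.04702948 0.05      ] handle end [ 0.53204989 -0.06788575  0.05      ]
```

View pics/w5.png

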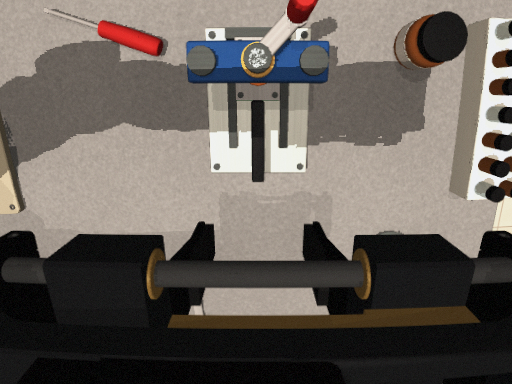

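```bash
python3 - <<'E'
from h import *
tgt([.5766,.1264,.30]);tgt([.5766,.1264,.18])
E
```

```text
xyz [36.6, -155.4, 18.0] rot [0.1, -0.1, 0.05]
xyz [36.4, -155.6, 138.0] rot [0.1, -0.1, 0.05]
```

Request:
{"fn": "apply_moves", "kwargs": {"increments": [{"grip":100,"xyz":[12,-52,0],"rotation":[0.1,-0.1,0]},{"grip":100,"xyz":[24,-104,10],"rotation":[0.1,-0.1,0]},{"grip":100,"xyz":[36.5,-155.5,20],"rotation":[0.1,-0.1,0]},{"grip":100,"xyz":[36.5,-155.5,60],"rotation":[0.1,-0.1,0]},{"grip":100,"xyz":[36.5,-155.5,60],"rotation":[0.1,-0.1,0]}]}}

```text
time: 8.1
ee_pos: [0.5748, 0.1262, 0.2547]
eef_rot: [1.0, -0.018, -0.003, 0.001]
ft_force: [0.1, -0.7, 0.4]
width: 0.0529
```

```bash
python3 - <<'E'
from h import *
s=r.read_state();print(s['ee_pos'],s['time'],s['joint_positions'].round(2))
c=shot('wrist','w6');t=shot('scene','s6')
cv2.imwrite('pics/s6c.png',cv2.resize(t['img'][110:235,200:340],None,fx=4.6,fy=4.6,interpolation=cv2.INTER_CUBIC))
tgt([.5766,.1264,.18])
E
```

```text
[0.57483564 0.12617925 0.25472393] 8.1 [-0.73  0.26  0.53  1.55 -0.13  1.38 -0.23]
xyz [-0.1, -0.9, 78.7] rot [0.01, -0.0, -0.03]
```

View pics/w6.png

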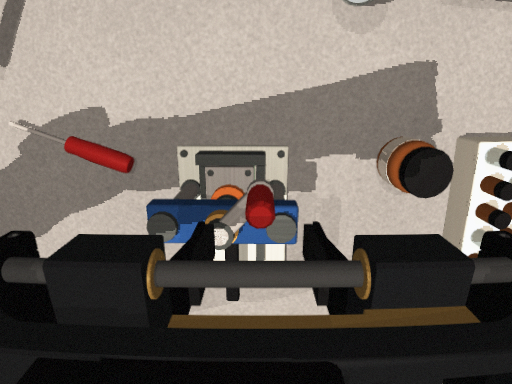

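View pics/s6c.png

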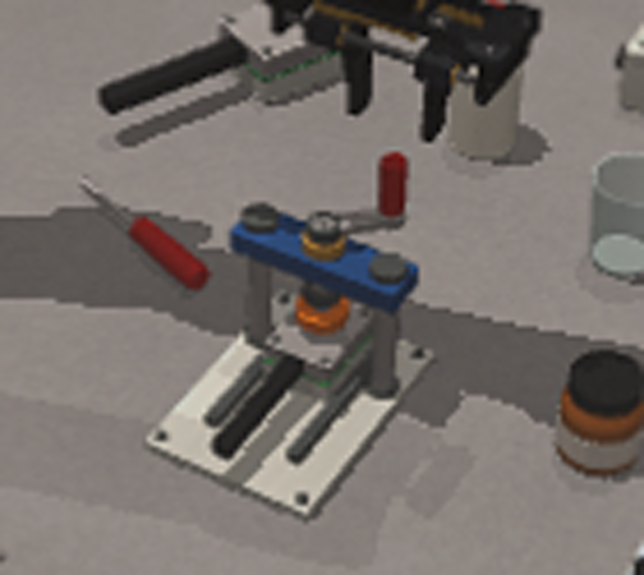

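Request:
{"fn": "apply_moves", "kwargs": {"increments": [{"grip":100,"xyz":[0,-0.5,40],"rotation":[0,0,0]},{"grip":100,"xyz":[0,-0.5,75],"rotation":[0,0,0]},{"grip":100,"xyz":[0,-0.5,75],"rotation":[0,0,0]},{"grip":255,"xyz":[0,-0.5,75],"rotation":[0,0,0]},{"grip":255,"xyz":[0,-0.5,75],"rotation":[0,0,0]}]}}

```text
time: 8.82
ee_pos: [0.5777, 0.126, 0.1858]
eef_rot: [1.0, -0.02, 0.001, -0.001]
ft_force: [0.1, 0.6, 0.4]
width: 0.0407
```

Request:
{"fn": "apply_moves", "kwargs": {"increments": [{"grip":255,"xyz":[0,0,0],"rotation":[0,0,0]},{"grip":255,"xyz":[0,0,0],"rotation":[0,0,0]},{"grip":255,"xyz":[0,0,0],"rotation":[0,0,0]},{"grip":255,"xyz":[0,0,0],"rotation":[0,0,0]}]}}

```text
time: 9.32
ee_pos: [0.5778, 0.1261, 0.1866]
eef_rot: [1.0, -0.02, 0.002, -0.001]
ft_force: [-3.6, -0.9, 6.9]
width: 0.0209
```

```bash
cat >> h.py <<'E'
O[:]=[.538,.0878]
def arc(deg,n=5,Rr=.055,rel=True,z=None,lead=0):
    s=r.read_state(); R0=R.from_quat(s['eef_rot']); p=s['ee_pos']; d=p[:2]-O
    a0=np.arctan2(d[1],d[0]); print('t',s['time'],'angle',np.degrees(a0).round(1),'rad',np.hypot(*d).round(4),'z',p[2].round(4),'w',s['width'].round(4),'F',s['ft_force'].round(1))
    for k in range(1,n+1):
        a=a0-np.radians(deg*k/n+lead); q=np.r_[O+Rr*np.array([np.cos(a),np.sin(a)]),z or p[2]]
        print((R0.inv().apply(q-p)*1000).round(1).tolist())
E
python3 - <<'E'
from h import *
s=r.read_state()
c=shot('scene','s7')
cv2.imwrite('pics/s7c.png',cv2.resize(c['img'][110:235,200:340],None,fx=4.6,fy=4.6,interpolation=cv2.INTER_CUBIC))
arc(60)
E
```

```text
Traceback (most recent call last):
  File "h.py", line 39, in arc
    a0=np.arctan2(d[1],d[0]); print('t',s['time'],'angle',np.degrees(a0).round(1),'rad',np.hypot(*d).round(4),'z',p[2].round(4),'w',s['width'].round(4),'F',s['ft_force'].round(1))
                                                                                                                                    ^^^^^^^^^^^^^^^^
AttributeError: 'float' object has no attribute 'round'
```

View pics/s7c.png

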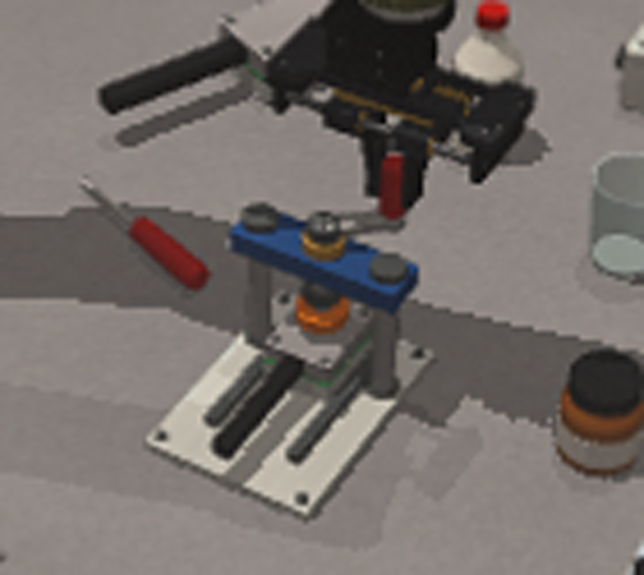

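```bash
sed -i "s/s\['width'\].round(4)/round(float(s['width']),4)/" h.py; python3 - <<'E'
from h import *
s=r.read_state();print(s)
c=shot('wrist','w7');t=shot('top','t7')
for n,c in (('w7',c),('t7',t),('s7',load('s7')),('w6',load('w6'))):
    P=cloud(c); i=c['img'].astype(int)
    m=(i[...,2]>90)&(i[...,1]<60)&(i[...,0]<60)&(P[...,2]>.165)&(P[...,2]<.22)
    if m.any(): print(n,m.sum(),P[m].mean(0),P[m].min(0),P[m].max(0))
cv2.imwrite('pics/t7c.png',cv2.resize(t['img'][150:250,180:320],None,fx=5.7,fy=5.7,interpolation=cv2.INTER_CUBIC))
E
```

```text
{'time': 9.375, 'joint_positions': array([-0.72063875,  0.30221846,  0.52203542,  1.64223772, -0.15849386,
        1.2358988 , -0.20559756]), 'joint_vel': array([-5.78428882e-04,  4.00856777e-05,  1.28364116e-03,  1.64645542e-03,
       -8.21439565e-04, -2.22593918e-04,  8.69422411e-04]), 'joint_torque': array([ 1.28495065e-01, -4.91049743e+01,  6.33678406e+00, -3.60778713e+01,
       -3.51305923e-02, -1.10865992e+00,  5.89553907e-03]), 'ee_pos': array([0.57780551, 0.12605526, 0.18658607]), 'eef_rot': array([ 9.99806850e-01, -1.95765713e-02,  1.58169942e-03, -7.20462548e-04]), 'ft_force': array([-1.73382549, -0.63951422,  6.07900106]), 'torque': array([-0.19573508,  0.84684587, -0.02505404]), 'width': 0.02110415862218917}
w7 383 [0.57869077 0.13210826 0.20877121] [0.56082298 0.12820179 0.16519687] [0.58838633 0.13733969 0.21432618]
t7 46 [ 0.5231302  -0.51762543  0.17433389] [ 0.51083923 -0.54613742  0.16541014] [ 0.53540636 -0.49881581  0.18872092]
s7 94 [ 0.55999445 -0.44438279  0.1777655 ] [ 0.53866901 -0.54539477  0.16512199] [0.5842872  0.12831762 0.21688158]
w6 643 [0.57663428 0.12767295 0.2116647 ] [0.56610605 0.11667352 0.16879185] [0.5867014  0.13692954 0.21557952]
```

View pics/w7.png

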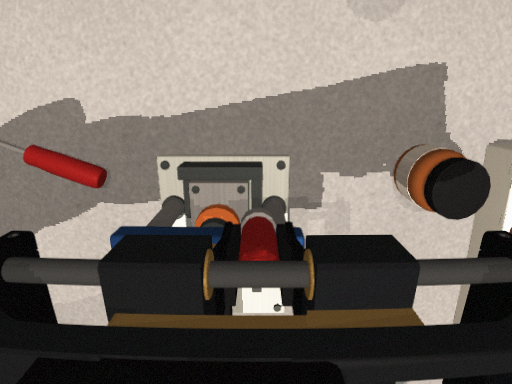

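View pics/t7c.png

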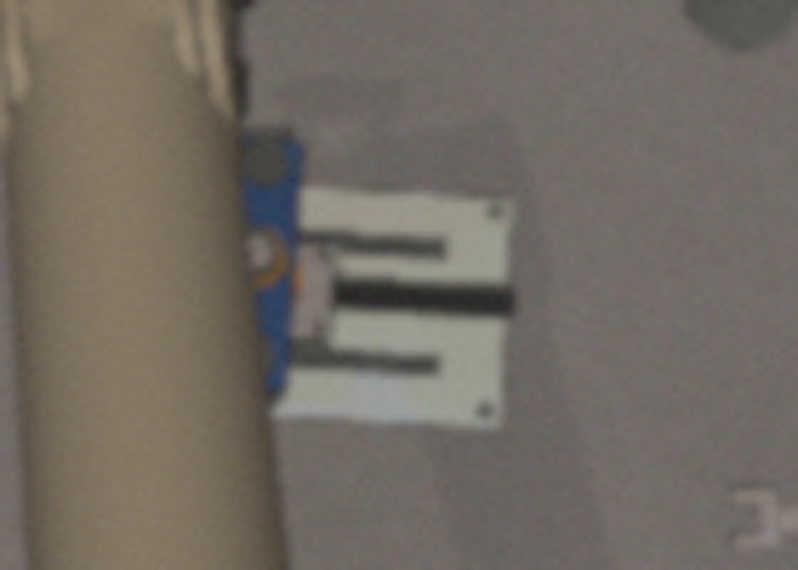

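```bash
python3 - <<'E'
from h import *
arc(60)
E
```

```text
t 9.475 angle 43.9 rad 0.0552 z 0.1866 w 0.0209 F [-3.2 -0.7  6.2]
[7.3, 8.9, 0.0]
[12.7, 19.1, 0.0]
[15.9, 30.1, 0.0]
[16.7, 41.6, -0.0]
[15.1, 53.0, -0.0]
```

Request:
{"fn": "apply_moves", "kwargs": {"increments": [{"grip":255,"xyz":[7.3,9,0],"rotation":[0,0,0]},{"grip":255,"xyz":[12.7,19,0],"rotation":[0,0,0]},{"grip":255,"xyz":[16,30,0],"rotation":[0,0,0]},{"grip":255,"xyz":[16.7,41.6,0],"rotation":[0,0,0]},{"grip":255,"xyz":[15,53,0],"rotation":[0,0,0]}]}}

```text
time: 10.1
ee_pos: [0.5895, 0.0731, 0.1865]
eef_rot: [1.0, -0.019, -0.0, -0.002]
ft_force: [-12.4, 5.9, 8.6]
width: 0.021
```

```bash
python3 - <<'E'
from h import *
arc(75,lead=2)
E
```

```text
t 10.1 angle -16.0 rad 0.0535 z 0.1865 w 0.021 F [-12.4   5.9   8.6]
[-4.7, 15.4, -0.0]
[-13.6, 26.7, -0.1]
[-25.1, 35.3, -0.1]
[-38.5, 40.6, -0.1]
[-52.7, 42.2, -0.1]
```

```bash
sed -i 's/^O\[:\]=.*/O[:]=[.5368,.0878]/' h.py; python3 - <<'E'
from h import *
arc(75,lead=2)
E
```

```text
t 10.1 angle -15.6 rad 0.0547 z 0.1865 w 0.021 F [-12.4   5.9   8.6]
[-5.8, 15.2, -0.0]
[-14.6, 26.5, -0.1]
[-26.0, 35.1, -0.1]
[-39.4, 40.5, -0.1]
[-53.6, 42.3, -0.1]
```

Request:
{"fn": "apply_moves", "kwargs": {"increments": [{"grip":255,"xyz":[-5.8,15,-1],"rotation":[0,0,0]},{"grip":255,"xyz":[-14.6,26.5,-1],"rotation":[0,0,0]},{"grip":255,"xyz":[-26,35,-1],"rotation":[0,0,0]},{"grip":255,"xyz":[-39.5,40.5,-1],"rotation":[0,0,0]},{"grip":255,"xyz":[-53.5,42.3,-1],"rotation":[0,0,0]}]}}

```text
time: 10.72
ee_pos: [0.5342, 0.0342, 0.1868]
eef_rot: [1.0, -0.019, 0.0, -0.003]
ft_force: [3.0, 10.7, -7.5]
width: 0.0217
```

```bash
python3 - <<'E'
from h import *
arc(75,lead=2)
E
```

```text
t 10.725 angle -92.8 rad 0.0537 z 0.1868 w 0.0217 F [ 3.  10.7 -7.5]
[-16.1, -1.3, 0.0]
[-29.1, -7.4, 0.0]
[-40.0, -16.6, 0.1]
[-48.2, -28.4, 0.1]
[-53.1, -41.9, 0.2]
```

```bash
sed -i 's/^O\[:\]=.*/O[:]=[.5368,.089]/' h.py; python3 - <<'E'
from h import *
arc(80,lead=2)
E
```

```text
t 10.725 angle -92.7 rad 0.0549 z 0.1868 w 0.0217 F [ 3.  10.7 -7.5]
[-17.0, -2.7, 0.0]
[-30.7, -9.6, 0.0]
[-41.9, -20.0, 0.1]
[-49.9, -33.0, 0.2]
[-54.0, -47.8, 0.2]
```

Request:
{"fn": "apply_moves", "kwargs": {"increments": [{"grip":255,"xyz":[-17,-2.7,0.5],"rotation":[0,0,0]},{"grip":255,"xyz":[-30.7,-9.6,0.5],"rotation":[0,0,0]},{"grip":255,"xyz":[-42,-20,0.5],"rotation":[0,0,0]},{"grip":255,"xyz":[-50,-33,0.5],"rotation":[0,0,0]},{"grip":255,"xyz":[-54,-47.8,0.5],"rotation":[0,0,0]}]}}

```text
time: 11.35
ee_pos: [0.4818, 0.0836, 0.1867]
eef_rot: [1.0, -0.019, 0.0, -0.002]
ft_force: [4.6, -1.8, -2.3]
width: 0.021
```

```bash
python3 - <<'E'
from h import *
arc(80,lead=2)
shot('scene','s8');t=load('s8')
cv2.imwrite('pics/s8c.png',cv2.resize(t['img'][110:235,200:340],None,fx=4.6,fy=4.6,interpolation=cv2.INTER_CUBIC))
E
```

```text
t 11.35 angle -174.3 rad 0.0552 z 0.1867 w 0.021 F [ 4.6 -1.8 -2.3]
[0.6, -17.2, 0.1]
[5.3, -31.8, 0.1]
[13.9, -44.5, 0.2]
[25.7, -54.3, 0.3]
[39.7, -60.5, 0.3]
```

View pics/s8c.png

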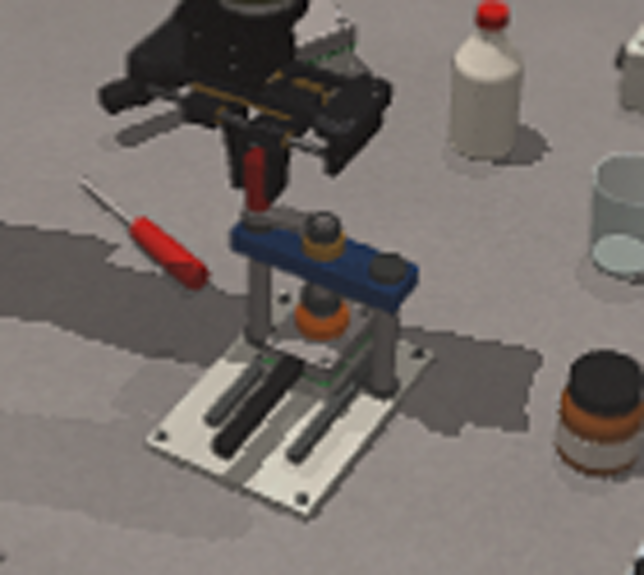

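Request:
{"fn": "apply_moves", "kwargs": {"increments": [{"grip":255,"xyz":[0.6,-17,0.2],"rotation":[0,0,0]},{"grip":255,"xyz":[5.3,-31.8,0.2],"rotation":[0,0,0]},{"grip":255,"xyz":[14,-44.5,0.2],"rotation":[0,0,0]},{"grip":255,"xyz":[25.7,-54.3,0.2],"rotation":[0,0,0]},{"grip":255,"xyz":[39.7,-60.5,0.2],"rotation":[0,0,0]}]}}

```text
time: 12.02
ee_pos: [0.5245, 0.1436, 0.1865]
eef_rot: [1.0, -0.019, 0.0, -0.001]
ft_force: [0.3, -12.8, 4.6]
width: 0.0209
```

```bash
python3 - <<'E'
from h import *
arc(80,lead=2)
E
```

```text
t 12.025 angle 102.7 rad 0.0559 z 0.1865 w 0.0209 F [  0.3 -12.8   4.6]
[17.4, -0.8, 0.0]
[32.4, 2.1, 0.0]
[46.0, 9.1, -0.0]
[57.2, 19.6, -0.0]
[65.0, 32.7, -0.1]
```

```bash
sed -i 's/^O\[:\]=.*/O[:]=[.5368,.0885]/' h.py; python3 - <<'E'
from h import *
arc(80,lead=2,Rr=.054)
E
```

```text
t 12.025 angle 102.6 rad 0.0564 z 0.1865 w 0.0209 F [  0.3 -12.8   4.6]
[17.4, 0.7, 0.0]
[32.2, 3.6, 0.0]
[45.5, 10.5, -0.0]
[56.5, 20.8, -0.0]
[64.2, 33.7, -0.1]
```

Request:
{"fn": "apply_moves", "kwargs": {"increments": [{"grip":255,"xyz":[17.4,0.7,0],"rotation":[0,0,0]},{"grip":255,"xyz":[32.2,3.6,0],"rotation":[0,0,0]},{"grip":255,"xyz":[45.5,10.5,0],"rotation":[0,0,0]},{"grip":255,"xyz":[56.5,20.8,0],"rotation":[0,0,0]},{"grip":255,"xyz":[64,33.7,0],"rotation":[0,0,0]}]}}

```text
time: 12.65
ee_pos: [0.5884, 0.108, 0.1867]
eef_rot: [1.0, -0.018, 0.001, -0.002]
ft_force: [-1.2, 3.6, 4.3]
width: 0.0213
```

```bash
python3 - <<'E'
from h import *
arc(80,lead=2,Rr=.0545)
E
```

```text
t 12.65 angle 20.7 rad 0.0552 z 0.1867 w 0.0213 F [-1.2  3.6  4.3]
[3.4, 16.8, -0.1]
[2.6, 32.0, -0.1]
[-2.4, 46.3, -0.2]
[-11.1, 58.7, -0.2]
[-23.0, 68.2, -0.3]
```

Request:
{"fn": "apply_moves", "kwargs": {"increments": [{"grip":255,"xyz":[3.4,16.8,0],"rotation":[0,0,0]},{"grip":255,"xyz":[2.6,32,0],"rotation":[0,0,0]},{"grip":255,"xyz":[-2.4,46.3,0],"rotation":[0,0,0]},{"grip":255,"xyz":[-11,58.7,0],"rotation":[0,0,0]},{"grip":255,"xyz":[-23,68,0],"rotation":[0,0,0]}]}}

```text
time: 13.28
ee_pos: [0.5625, 0.0407, 0.1865]
eef_rot: [1.0, -0.018, 0.001, -0.002]
ft_force: [-1.4, 8.3, 6.0]
width: 0.0209
```

```bash
python3 - <<'E'
from h import *
arc(70,lead=2,Rr=.0545)
shot('scene','s9');t=load('s9')
cv2.imwrite('pics/s9c.png',cv2.resize(t['img'][110:235,200:340],None,fx=4.6,fy=4.6,interpolation=cv2.INTER_CUBIC))
E
```

```text
t 13.275 angle -61.7 rad 0.0543 z 0.1865 w 0.0209 F [-1.4  8.3  6. ]
[-13.9, 6.0, -0.1]
[-27.1, 7.7, -0.1]
[-40.3, 6.1, -0.1]
[-52.7, 1.5, -0.1]
[-63.7, -6.1, -0.1]
```

View pics/s9c.png

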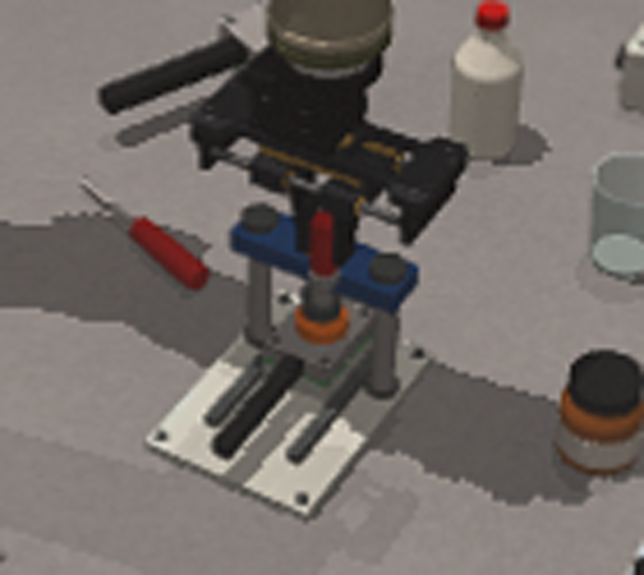

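Request:
{"fn": "apply_moves", "kwargs": {"increments": [{"grip":255,"xyz":[-14,5.5,0.2],"rotation":[0,0,0]},{"grip":255,"xyz":[-27,7.5,0.2],"rotation":[0,0,0]},{"grip":255,"xyz":[-40.3,6,0.2],"rotation":[0,0,0]},{"grip":255,"xyz":[-52.7,1.5,0.2],"rotation":[0,0,0]},{"grip":255,"xyz":[-63.7,-6,0.2],"rotation":[0,0,0]}]}}

```text
time: 13.95
ee_pos: [0.5067, 0.0466, 0.1875]
eef_rot: [1.0, -0.02, 0.012, -0.002]
ft_force: [61.2, 18.7, -30.8]
width: 0.0692
```

```bash
python3 - <<'E'
from h import *
arc(60,lead=2,Rr=.0545)
E
```

```text
t 13.95 angle -125.7 rad 0.0516 z 0.1875 w 0.0692 F [ 61.2  18.7 -30.8]
[-11.7, -6.2, -0.2]
[-18.5, -15.4, -0.4]
[-23.2, -25.7, -0.4]
[-25.7, -36.8, -0.4]
[-25.8, -48.2, -0.4]
```

```bash
python3 - <<'E'
from h import *
t=shot('scene','s10');w=shot('wrist','w10')
cv2.imwrite('pics/s10c.png',cv2.resize(t['img'][110:235,200:340],None,fx=4.6,fy=4.6,interpolation=cv2.INTER_CUBIC))
s=r.read_state();print(s['width'],s['ft_force'],s['ee_pos'])
E
```

```text
0.05912604637273836 [ 7.49282374 28.38031592  5.03841352] [0.50129107 0.05455421 0.18729191]
```

View pics/s10c.png

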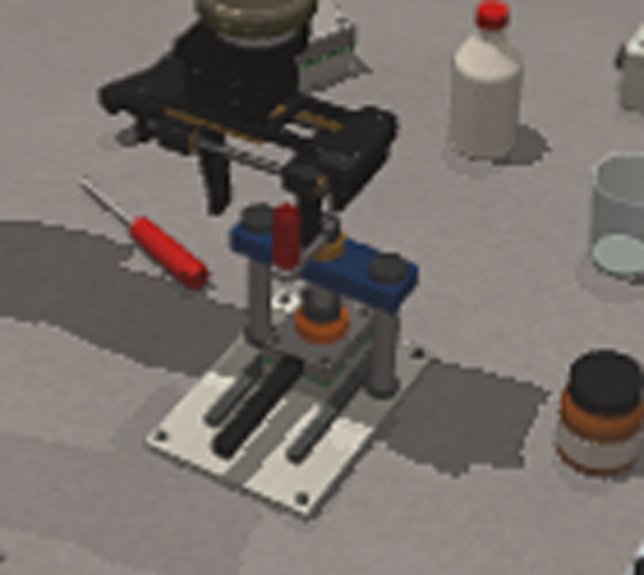

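View pics/w10.png

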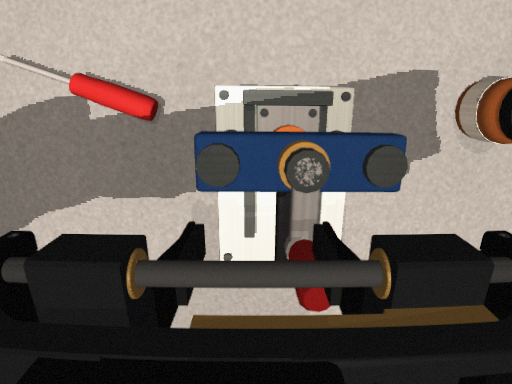

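Request:
{"fn": "apply_moves", "kwargs": {"increments": [{"grip":0,"xyz":[0,0,0],"rotation":[0,0,0]},{"grip":0,"xyz":[0,0,0],"rotation":[0,0,0]},{"grip":0,"xyz":[0,0,0],"rotation":[0,0,0]},{"grip":0,"xyz":[0,0,0],"rotation":[0,0,0]}]}}

```text
time: 14.55
ee_pos: [0.501, 0.0534, 0.187]
eef_rot: [1.0, -0.016, 0.005, -0.006]
ft_force: [0.2, -0.0, 0.3]
width: 0.0852
```

```bash
python3 - <<'E'
from h import *
w=shot('wrist','w11')
s=r.read_state();print(s['width'],s['ft_force'],s['ee_pos'],s['time'])
c=w;P=cloud(c); i=c['img'].astype(int)
m=(i[...,2]>90)&(i[...,1]<60)&(i[...,0]<60)&(P[...,2]>.205)&(P[...,2]<.22)
if m.any():
    k=P[m].mean(0);print(k,P[m].min(0),P[m].max(0),np.degrees(np.arctan2(k[1]-.0885,k[0]-.5375)))
E
```

```text
0.08546534602299861 [-0.90503968 -0.28976772  0.52729466] [0.50102499 0.05353914 0.18701093] 14.6
[0.53435527 0.03307892 0.21309234] [0.52407574 0.02280188 0.20888417] [0.54550384 0.04049669 0.2155247 ] -93.24762168512017
```

View pics/w11.png

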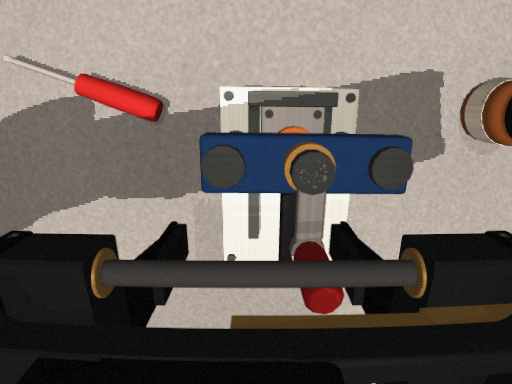

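Request:
{"fn": "apply_moves", "kwargs": {"increments": [{"grip":0,"xyz":[12,0,0],"rotation":[0,0,0]},{"grip":0,"xyz":[12,10,0],"rotation":[0,0,0]},{"grip":0,"xyz":[12,20,0],"rotation":[0,0,0]},{"grip":0,"xyz":[12,20,0],"rotation":[0,0,0]}]}}

```text
time: 15.1
ee_pos: [0.5123, 0.0318, 0.1869]
eef_rot: [1.0, -0.017, 0.005, -0.006]
ft_force: [-0.5, -0.8, 0.3]
width: 0.0869
```

```bash
python3 - <<'E'
from h import *
w=shot('wrist','w12')
s=r.read_state();print(s['width'],s['ft_force'],s['ee_pos'],s['time'])
c=w;P=cloud(c); i=c['img'].astype(int)
m=(i[...,2]>90)&(i[...,1]<60)&(i[...,0]<60)&(P[...,2]>.205)&(P[...,2]<.22)
if m.any():
    k=P[m].mean(0);print(k,P[m].min(0),P[m].max(0),np.degrees(np.arctan2(k[1]-.0885,k[0]-.5375)))
E
```

```text
0.08707357609760095 [-0.2258173  -0.29177728 -0.73036505] [0.51228277 0.0325981  0.18691909] 15.15
[0.53485703 0.03812019 0.21240745] [0.52516182 0.03311442 0.20898383] [0.5450787  0.04323744 0.2148452 ] -93.00304034321938
```

View pics/w12.png

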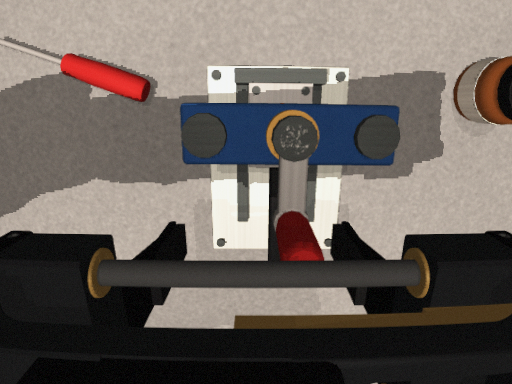

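Request:
{"fn": "apply_moves", "kwargs": {"increments": [{"grip":0,"xyz":[-5,0,0],"rotation":[0,0,0]},{"grip":0,"xyz":[-9,0,0],"rotation":[0,0,0]},{"grip":0,"xyz":[-11,0,0],"rotation":[0,0,0]},{"grip":0,"xyz":[-13,0,0],"rotation":[0,0,0]}]}}

```text
time: 15.65
ee_pos: [0.5007, 0.033, 0.1871]
eef_rot: [1.0, -0.017, 0.007, -0.006]
ft_force: [14.9, -0.8, -9.2]
width: 0.087
```

Request:
{"fn": "apply_moves", "kwargs": {"increments": [{"grip":0,"xyz":[-2,0,0],"rotation":[0,0,0]},{"grip":0,"xyz":[-2,0,0],"rotation":[0,0,0]}]}}

```text
time: 15.9
ee_pos: [0.5006, 0.0327, 0.187]
eef_rot: [1.0, -0.017, 0.01, -0.006]
ft_force: [16.6, -0.8, -12.0]
width: 0.0868
```

Request:
{"fn": "apply_moves", "kwargs": {"increments": [{"grip":0,"xyz":[15,0,0],"rotation":[0,0,0]},{"grip":0,"xyz":[30,0,0],"rotation":[0,0,0]},{"grip":0,"xyz":[30,0,-20],"rotation":[0,0,0]},{"grip":0,"xyz":[30,0,-80],"rotation":[0,0,0]},{"grip":0,"xyz":[30,0,-140],"rotation":[0,0,0]}]}}

```text
time: 16.52
ee_pos: [0.5273, 0.0301, 0.3291]
eef_rot: [1.0, -0.017, 0.009, -0.006]
ft_force: [1.0, 1.5, 1.2]
width: 0.087
```

Request:
{"fn": "apply_moves", "kwargs": {"increments": [{"grip":0,"xyz":[0,50,0],"rotation":[0,0,0]},{"grip":0,"xyz":[0,100,0],"rotation":[0,0,0]},{"grip":0,"xyz":[0,100,0],"rotation":[0,0,0]}]}}

```text
time: 16.9
ee_pos: [0.5233, -0.0742, 0.3284]
eef_rot: [1.0, -0.02, 0.01, -0.005]
ft_force: [0.7, 0.9, 0.7]
width: 0.0869
```

```bash
python3 - <<'E'
from h import *
w=shot('wrist','w13');t=shot('scene','s13')
cv2.imwrite('pics/s13c.png',cv2.resize(t['img'][110:235,200:340],None,fx=4.6,fy=4.6,interpolation=cv2.INTER_CUBIC))
s=r.read_state();print(s['width'],s['ft_force'],s['ee_pos'],s['time'])
c=w;P=cloud(c); i=c['img'].astype(int)
m=(i[...,2]>90)&(i[...,1]<60)&(i[...,0]<60)&(P[...,2]>.205)&(P[...,2]<.22)
k=P[m].mean(0);print('knob',k,np.degrees(np.arctan2(k[1]-.0885,k[0]-.5375)))
m=(abs(P[...,2]-.052)<.004)&(abs(P[...,0]-.535)<.035)&(abs(P[...,1])<.1)
q=P[m]; wide=q[abs(q[:,0]-.533)>.014]; print('edge y',np.percentile(wide[:,1],[0,1,5,50]),'handle end',q.min(0))
P=cloud(t);i=t['img'].astype(int)
m=(i[...,2]>150)&(i[...,1]>50)&(i[...,1]<120)&(i[...,0]<60)&(abs(P[...,0]-.537)<.04)&(abs(P[...,1]-.08)<.04)&(P[...,2]<.1)
if m.any(): print('foot z',P[m][:,2].min(),P[m][:,2].max())
E
```

```text
0.08698994182763763 [ 0.45433489  1.2134459  -0.98510748] [ 0.52384591 -0.06971272  0.32787216] 17.0
knob [0.5347813  0.03332896 0.21316953] -92.82111664475184
edge y [0.04620162 0.04657007 0.04860956 0.06333053] handle end [ 0.50535477 -0.06708759  0.04859253]
foot z 0.057639499902408915 0.06733030058039492
```

View pics/s13c.png

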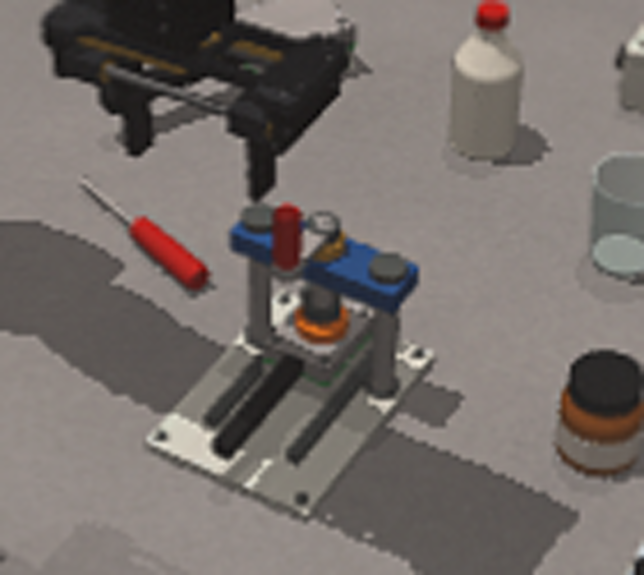

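View pics/w13.png

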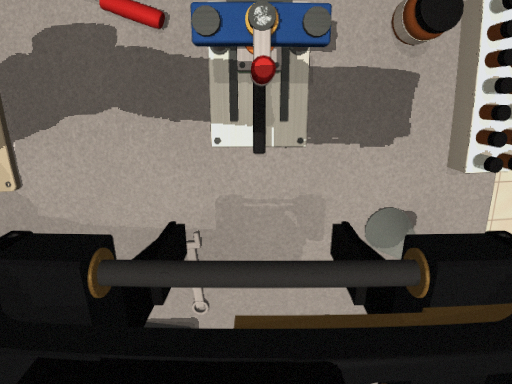

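Request:
{"fn": "apply_moves", "kwargs": {"increments": [{"grip":0,"xyz":[0,0,0],"rotation":[0,0,0]},{"grip":0,"xyz":[0,0,0],"rotation":[0,0,0]}]}}

```text
time: 17.25
ee_pos: [0.5239, -0.0685, 0.3277]
eef_rot: [1.0, -0.016, 0.009, -0.006]
ft_force: [1.3, -0.2, 0.8]
width: 0.0871
```

```bash
python3 -c "
from h import *
print(r.read_state()['ft_force']); print(r.close_job())"
```

```text
[ 1.32153252 -0.15903192  0.81504435]
the job is handed in; nothing more can be done
None
```

I slid the flow cell home by its handle, turned the crank clockwise to its stop, let go and backed the arm clear. The job was handed in at about 17 s; no verdict was reported.

**Cell:** It stopped dead against the end stop, moving only 0.1 mm as the push rose to about 12 N. Its near edge measured about 46 to 47 mm in world y, both before and after cranking; about 47 mm is expected when fully home.

**Crank:** It turned about 8.65 rad. That fits a start near 5.5 rad, the top of the given range, and ending at the stop. A second push of about 16 N on the knob did not move it, and the knob stayed put after release. The pictures show the orange foot seated on the cell. I inferred the spring squeeze from the crank being at its stop; I could not measure it directly.

**What went wrong:** When the crank reached its stop, I overdrove the last arc. The wrist force reached about 64 N horizontally (about 71 N in all) for a moment, and the knob slipped out of the fingers. This is under the 120 N wrist limit. I think the contact was on the fingers and not the gripper body (which has a 40 N limit), but I could not confirm that.

**Glassware:** The jar, wash bottle, beaker and conical flask were standing in the last pictures. I did not check the amber flask at the end, but the arm never went near it.

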